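# Slide a loaded jar tray across the gap onto the stirrer

## Task

Slide the tray with its two jars from the wooden riser across the gap onto the stirrer's metal deck until it is fully home, press it lightly against the buffers of the stop bar for a moment to be sure that it touches, then let go of it. Slide it slowly and flat all the way: it is nose-heavy, so hold its tail down gently while the nose crosses the gap, let neither end sag into the gap, and do not lift the tray. Leave the jars in their bay and the things around alone.

Things in the scene. Friction and masses are not known exactly. Their poses are not given: they have to be found in the camera images.
- riser: Fixed pale wooden riser, 200 (x) x 320 (y) x 60 mm high; deck at 60 mm. Origin: centre of its underside, on the table. The tray is to travel along the riser's -y axis, towards the stirrer. Two aluminium side rails, 10 mm high, 168 mm apart inside, run along the deck.
- stirrer: Fixed blue stirrer with metal deck, 240 (x) x 320 (y) x 60 mm high; deck at 60 mm, level and in line with the riser (same axes). Origin: centre of its underside. Its near edge (y +160 mm) faces the riser's far edge (riser's y -160 mm) across an open gap of 105 to 125 mm. Rails 10 mm high, 168 mm apart inside, splayed at the entry.
- stop: Fixed rigid steel stop bar across the stirrer's deck, 150 mm wide, 22 high, 12 thick. Origin: middle of the lower edge of its face to the riser (+y), at deck height. Two rubber-tipped buffer screws, 50 mm each side of its middle and 13 mm up, stand out of that face equally, by 4 to 22 mm; how far is not measured: feel for it. The tray's nose meets them; they do not give under 18 N.
- tray: Loose shallow aluminium tray, 160 (x) x 260 (y) mm, walls 24 mm high, 4 mm sheet, 0.30 kg, sliding on its flat floor. Origin: centre of its underside. Nose at its -y, tail at its +y. The jars stand in the front bay, from 47 to 126 mm ahead of the centre, closed behind by an 18 mm high ridge. A cross divider, 6 mm thick, its top 30 mm above the underside, stands 75 mm behind the centre.
- tray_nose (a point): Middle of the tray's front face (nose tip), 130 mm ahead of its centre, 12 mm up. The last 10 mm of underside curve up 4 mm. Loaded, the tray balances 65 to 90 mm behind this point, so it tips nose-down before reaching the stirrer unless 2 to 8 N press on the tail bay; with the nose on the stirrer it lies flat by itself.
- tray_tail (a point): Lower rear edge of the tray, 130 mm behind its centre, at underside height. Pressing on the tail once it has left the riser would tip the tray tail-down.
- tail_bay (a point): Centre of the floor of the empty tail bay, 102 mm behind the tray's centre, 4 mm above its underside. The bay lies between the divider and the rear wall (24 mm high): 48 mm long, 152 mm wide. A closed hand fits in it to press on its floor and push forward against the divider.
- jar_a: Loose closed glass jar with steel lid, 66 mm across, 90 mm high, in the tray's front bay, 0.18 to 0.32 kg. Origin: centre of its underside.
- jar_b: The same kind of jar beside it in the front bay.
- spool: Bystander: steel solder spool, 56 mm across, 46 mm high, standing on the table beyond the gap. Origin: centre of its underside.
- tub: Bystander: open clear plastic tub, 80 x 100 x 50 mm, on the table beyond the riser. Origin: centre of its underside.
- flask: Bystander: red plastic bottle, 56 mm across, 140 mm high, on the table beyond the stirrer. Origin: centre of its underside.
Mind the look-alikes: they are no part of the job. Leave any purple look-alike of the jar_b alone. Leave any blue or purple look-alike of the jar_a alone.

How it is judged:
By the outcome, as a careful person would: the job done as asked, in the order asked, and still so for the second after the job is handed in, with the robot touching nothing.
It also fails if it takes over 70 s, if anything falls off the work surface, if the arm or the gripper's body presses on something with over 40 N, if the wrist force passes 120 N, or if a joint passes its speed limit or range.

## Robot

A 6-joint arm with a two-finger parallel gripper is mounted at the origin on the work surface. World frame = base frame: x ahead of the robot, y to its left, z up, the work surface at z = 0. Lengths are in m, angles in degrees, forces in N, time in s.
With the tool pointing down it reaches from about 0.225 to 0.725 m from the base axis. Payload 3.1 kg.
Tool frame: the origin (TCP) lies midway between the tips of the shut fingers; the grasp point (between the pads) lies 19 mm behind it; z points along the fingers, y is the direction in which the jaws open and shut (so a half turn about z gives the same grasp; the last joint's range is limited). The gripper opens to 85 mm and grips with 20 to 120 N. Pads are 22 mm wide; open, the fingers measure 114 mm over their backs; the gripper's body (76 mm by 85 mm) begins 54 mm behind the grasp point. The pads swing forward as they close: fully open they stand 13 mm farther back than shut.
Start: joints at [-84.614, 2.75, 5.684, 92.934, 0, 82.678], TCP at [0.115, -0.512, 0.231] pointing down, gripper open.
Joint ranges: [-166.93, 166.93], [-56.73, 111.36], [-69.38, 81.34], [-121.58, 131.49], [-85.45, 84.26], [-180, 180]. Speed limits (degrees/s): [159.86, 159.86, 180, 180, 180, 180].

## Interface

Orientations are given as a 3x3 rotation matrix whose columns are the frame's x, y, z axes.
In Python, from workcell import monitor, optics, order, masks_of, mark_of gives the robot as it stands.
- The arm moves only by the tool jog_arm, never from a script. Its arguments are lists of equal length, an entry for each row: "linear": the shift along the world's x, y, z in m, a list of three; "roll": the turn about the world's z in rad. A call has 1 to 20 rows; each row shifts and turns the commanded pose from where the row before left it; what a row does not reach is not made up. A row lasts 1/10 s, in which the tool goes at most 50 mm and 8.59 degrees, less where a joint would pass 70% of its speed; a pose out of reach is approached as far as the arm can. A call with a gripper value outside its range is refused whole. "fingers" is the finger opening in m, from 0 to 0.0854, set as the call begins (left out, the last holds). The fingers move at their own pace and stop on an object; the grip force is fixed at half the most. Time passes only in rows, so rows that do not move let the fingers close. It gives the time, the measured TCP pose, the force and the opening at its end, in the units of the state.
- monitor.sense(): the state, without advancing time (a new reading comes with each control period).
- optics.grab_frame(name): name is "scene" or "top"; returns a dict with "image" (480x640x3 uint8, blue, green, red), "vertical_fov" (degrees; the focal length in pixels is half the picture's height over the tangent of half this angle, whatever the lens; pixels are square), "cx", "cy" (the principal point, pixels), "R" (3x3) and "t" (3): a world point X has camera coordinates R X + t. Camera axes: x right, y down, z forward; pixel columns grow to the right and rows downward; lengths in m; the calibration is good to about 2 mm. A picture is of the moment at which its call begins. There is no depth.
- order.sign_off(): hands the job in, once; it reports no verdict.
Trained networks look in the newest picture that a camera, given by its name, has taken for a name from the list of things; names that differ only in an ending like _2 or _b are one class to them, and where a whole thing is asked for, a point or a joint stands for the part that bears it (a point fixed in the world has none). Each returns a list of dicts, best first, with "p" (0 to 1); they miss things now and then, are a little off and sometimes report something else, mostly with a low value. They report only what shows in the picture. A call takes as long as a camera call. They do not tell look-alikes from the thing itself.
- masks_of(camera, name): "pixels" (480x640 bool, what is visible of it) and "extent" ([left, top, right, bottom] in pixels, round what is visible of it).
- mark_of(camera, name): "at" ([column, row] in pixels: a listed point, or the origin of a listed thing).
The state is a dict: "clock": time; "qpos": joint angles; "qd": joint speeds; "tau": joint torques, N m; "tool_pos": TCP position; "tcp_rot": TCP orientation; "contact_force": force on the tool from outside, world axes, zero at the start; "moment": the same for the moment, N m; "finger_gap": finger opening in m.
Only numpy, scipy, OpenCV 4.12 (cv2) and the standard library are available. Lean on these libraries where they do the work, as an engineer would, in place of code of your own. Each camera call takes 0.05 s, during which the arm holds its last target. There are 200 camera calls.

## Working session

There is one attempt and no reset: what is moved stays moved. The work goes in short steps, Python scripts to look and compute and a tool call to move; the robot and the scene stay as the last step left them, time stands still between calls to the robot, and variables do not carry over. Pictures are saved under pics/ and viewed, about 8 in all and at most 12, crops included, and the job is handed in when it is done.

Besides the shell and the picture viewer there is one more tool, called after "Emit:" by a JSON object that holds its "api" and its "payload", one argument or row to a line. jog_arm: Moves the arm, as the interface text tells. Its arguments: {"type":"object","properties":{"linear":{"type":"array"},"roll":{"type":"array"},"fingers":{"type":"number"}},"required":["linear","roll"]}

```bash
mkdir -p pics; ls
cat > h.py <<'E'
import numpy as np, cv2
from workcell import monitor, optics, order, masks_of, mark_of
def K(f): 
    fl=240/np.tan(np.radians(f["vertical_fov"]/2)); return fl,f["cx"],f["cy"]
def ray(f,uv):
    fl,cx,cy=K(f); R=np.array(f["R"]);t=np.array(f["t"])
    return -R.T@t, R.T@np.array([(uv[0]-cx)/fl,(uv[1]-cy)/fl,1])
def atz(f,uv,z):
    c,d=ray(f,uv); return c+d*(z-c[2])/d[2]
def tri(f1,u1,f2,u2):
    A=np.zeros((3,3));b=np.zeros(3)
    for f,u in((f1,u1),(f2,u2)):
        c,d=ray(f,u);d=d/np.linalg.norm(d);P=np.eye(3)-np.outer(d,d);A+=P;b+=P@c
    return np.linalg.solve(A,b)
def proj(f,X):
    fl,cx,cy=K(f);p=np.array(f["R"])@X+np.array(f["t"]);return np.array([cx+fl*p[0]/p[2],cy+fl*p[1]/p[2]])
E
python3 - <<'E'
from h import *
np.set_printoptions(precision=4,suppress=True)
s=monitor.sense();print(s["clock"],s["tool_pos"],s["contact_force"],s["finger_gap"]);print(np.array(s["tcp_rot"]))
F={}
for c in("scene","top"):
    F[c]=optics.grab_frame(c);cv2.imwrite(f"pics/{c}0.png",F[c]["image"]);print(c,F[c]["vertical_fov"],-np.array(F[c]["R"]).T@F[c]["t"])
for n in["riser","stirrer","stop","tray","tray_nose","tray_tail","tail_bay","jar_a","spool","tub","flask"]:
    m={c:mark_of(c,n) for c in F}
    for c in F: print(n,c,[(np.round(q["at"],1).tolist(),round(q["p"],2)) for q in m[c][:4]])
    if m["scene"] and m["top"]: print("   tri",tri(F["scene"],m["scene"][0]["at"],F["top"],m["top"][0]["at"]))
E
```

```text
pics
0.0 [ 0.1154 -0.5115  0.2301] [ 0.0778 -0.2543 -0.1996] 0.08499412183860991
[[ 0.9755  0.2199 -0.0002]
 [ 0.2199 -0.9755  0.0024]
 [ 0.0003 -0.0024 -1.    ]]
scene 44.87001273235549 [1.12   0.8918 0.852 ]
top 52.001693069524876 [0.4542 0.0201 1.1871]
riser scene [([203.0, 245.7], 0.7), ([379.8, 315.0], 0.64)]
riser top [([308.0, 253.0], 0.46)]
   tri [0.6594 0.0268 0.1555]
stirrer scene [([271.5, 221.6], 0.92), ([422.0, 338.7], 0.22)]
stirrer top [([441.8, 259.3], 0.76)]
   tri [ 0.526  -0.2343 -0.0005]
stop scene [([248.7, 184.1], 0.56)]
stop top [([504.4, 260.8], 0.57), ([271.4, 184.7], 0.3)]
   tri [ 0.521  -0.3645  0.0497]
tray scene [([381.2, 299.2], 0.85)]
tray top [([249.8, 255.1], 0.62), ([195.5, 250.8], 0.38)]
   tri [0.5235 0.2177 0.0559]
tray_nose scene []
tray_nose top [([306.8, 253.8], 0.93), ([246.9, 252.8], 0.33)]
tray_tail scene [([417.3, 335.8], 0.66), ([300.5, 344.4], 0.2)]
tray_tail top [([192.7, 251.4], 0.74)]
   tri [0.5328 0.3455 0.0623]
tail_bay scene [([415.5, 328.0], 0.81)]
tail_bay top [([203.4, 251.3], 0.78)]
   tri [0.5283 0.3249 0.0631]
jar_a scene [([341.2, 284.5], 0.97), ([430.5, 283.4], 0.96), ([365.0, 224.9], 0.85), ([486.5, 314.4], 0.66)]
jar_a top [([202.9, 336.6], 0.97), ([283.1, 270.3], 0.92), ([259.5, 324.0], 0.92), ([287.4, 234.9], 0.83)]
   tri [0.469  0.2327 0.1284]
spool scene [([269.7, 286.8], 0.65)]
spool top [([343.9, 198.7], 0.68)]
   tri [0.6672 0.0032 0.01  ]
tub scene [([296.3, 342.1], 0.6), ([249.4, 183.9], 0.21)]
tub top [([271.6, 185.2], 0.67)]
   tri [0.7021 0.1779 0.0031]
flask scene [([202.0, 248.7], 0.85)]
flask top []
```

View pics/scene0.png

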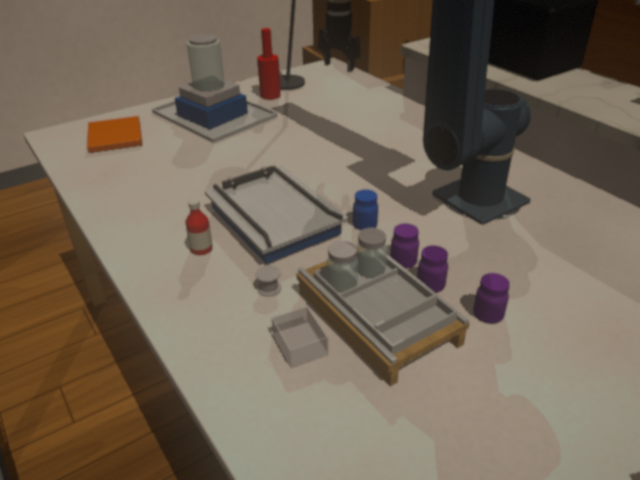

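View pics/top0.png

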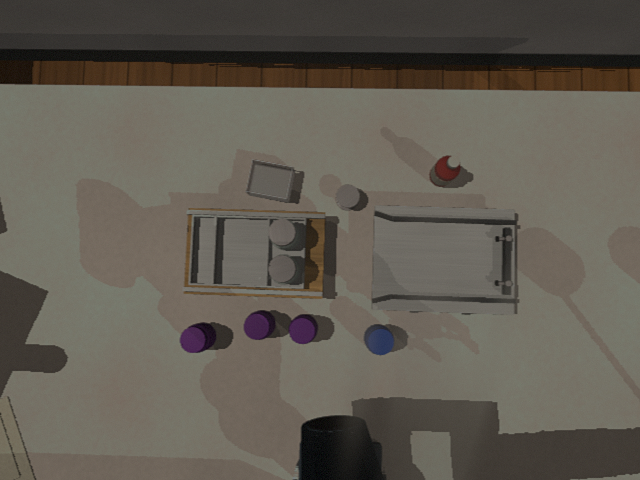

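The scene view shows the two clear jars in the tray on the riser, with purple and blue look-alikes beside it. In the top view the tray spans columns 190–306, the riser's far edge is at about 325 and the stirrer's near edge at about 373. The buffers are near (500,238) and (500,283). Next I'll refine the axis and edges.

Run:
```python
import cv2
im=cv2.imread("pics/top0.png")
a=cv2.resize(im[200:320,175:335],None,fx=5,fy=5,interpolation=cv2.INTER_CUBIC);cv2.imwrite("pics/c1.png",a)
a=cv2.resize(im[200:320,365:525],None,fx=5,fy=5,interpolation=cv2.INTER_CUBIC);cv2.imwrite("pics/c2.png",a)
```

```text
(no output)
```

View pics/c1.png

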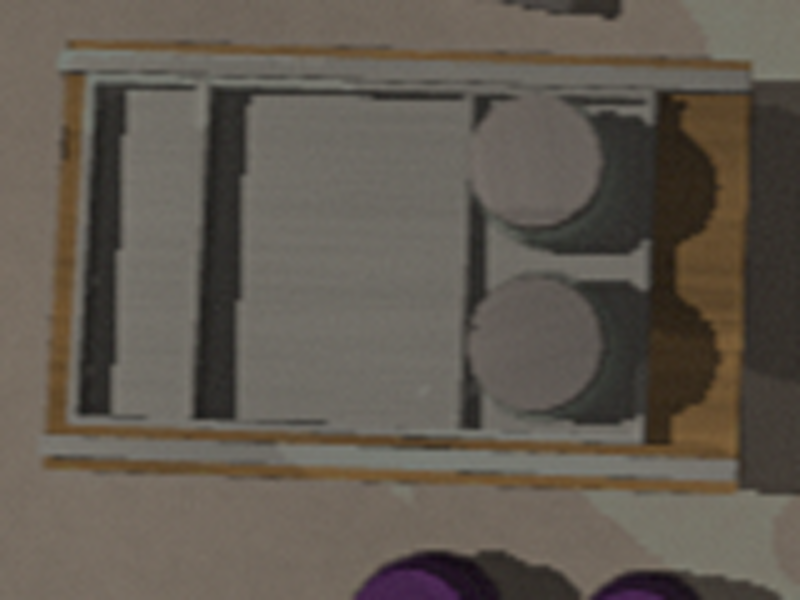

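View pics/c2.png

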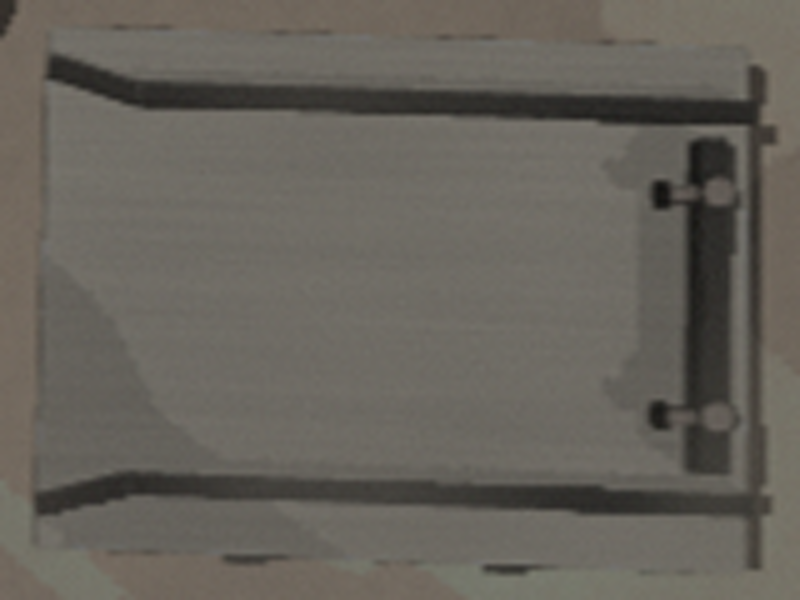

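Crop 1 shows the tray's wall corners at (95,80), (72,420), (655,92) and (645,440), with the divider along (207,88)–(197,418). Crop 2 shows the stirrer's near edge from (45,30) to (35,548) and the buffer tips at (651,193) and (649,414).

Run:
```python
from h import *
np.set_printoptions(precision=4,suppress=True)
f=optics.grab_frame("top")
def p(o,u,v,z): return atz(f,(o+u/5-.4,200+v/5-.4),z)
P={}
for n,o,u,v,z in[("tailL",175,90,80,.084),("tailR",175,68,424,.084),("noseL",175,657,92,.084),("noseR",175,647,442,.084),
 ("divL",175,207,85,.09),("divR",175,196,418,.09),("riserL",175,750,63,.06),("riserR",175,738,490,.06),("riserBL",175,67,42,.06),("riserBR",175,45,466,.06),
 ("stL",365,47,30,.06),("stR",365,35,548,.06),("stBL",365,750,47,.06),("stBR",365,752,570,.06),("bufL",365,651,193,.073),("bufR",365,649,414,.073),("stopL",365,688,150,.082),("stopR",365,684,465,.082)]:
    P[n]=p(o,u,v,z)[:2];print(n,P[n])
def yaw(a,b): d=P[b]-P[a]; return np.degrees(np.arctan2(d[0],-d[1]))
print("axis angles (from -y toward +x)",yaw("tailL","noseL"),yaw("tailR","noseR"),yaw("riserBL","riserL"),yaw("riserBR","riserR"),yaw("stL","stBL"),yaw("stR","stBR"))
d=P["divL"]-P["divR"];print("div cross",np.degrees(np.arctan2(d[1],d[0])),"len",np.linalg.norm(d))
for a,b in[("tailL","tailR"),("noseL","noseR"),("tailL","noseL"),("riserL","riserR"),("riserL","riserBL"),("stL","stR"),("stL","stBL"),("bufL","bufR"),("stopL","stopR")]:print(a,b,np.linalg.norm(P[a]-P[b]))
M=lambda a,b:(P[a]+P[b])/2
for a in["tail","nose","div","riser","st","buf","stop","riserB"]:print(a,M(a+"L",a+"R"))
```

```text
tailL [0.6064 0.3488]
tailR [0.45   0.3517]
noseL [0.6064 0.09  ]
noseR [0.4485 0.0901]
divL [0.6045 0.2936]
divR [0.4541 0.2923]
riserL [0.6242 0.0489]
riserR [0.4277 0.0495]
riserBL [0.6274 0.3676]
riserBR [0.4304 0.3687]
stL [ 0.6419 -0.0647]
stR [ 0.4044 -0.0633]
stBL [ 0.6406 -0.3853]
stBR [ 0.4031 -0.3851]
bufL [ 0.5712 -0.3362]
bufR [ 0.4718 -0.3352]
stopL [ 0.5899 -0.3497]
stopR [ 0.4495 -0.3476]
axis angles (from -y toward +x) -0.0019550418111642857 -0.3153585156918887 -0.5776772158472098 -0.4842928505327967 -0.22742281441856266 -0.22283296180536732
div cross 0.49915001285333793 len 0.15033077080867785
tailL tailR 0.15649053842468463
noseL noseR 0.15789465059350535
tailL noseL 0.2588060252251311
riserL riserR 0.1965064344063606
riserL riserBL 0.31872839949347537
stL stR 0.23752621313704958
stL stBL 0.3205983939772681
bufL bufR 0.0993726057368021
stopL stopR 0.1404272487127937
tail [0.5282 0.3503]
nose [0.5275 0.0901]
div [0.5293 0.2929]
riser [0.5259 0.0492]
st [ 0.5231 -0.064 ]
buf [ 0.5215 -0.3357]
stop [ 0.5197 -0.3487]
riserB [0.5289 0.3682]
```

Emit:
{"api": "jog_arm", "payload": {
  "linear": [
    [0.017,0.035,0],
    [0.017,0.035,0],
    [0.017,0.035,0],
    [0.017,0.035,0],
    [0.017,0.035,0],
    [0.017,0.035,0],
    [0.017,0.035,0],
    [0.017,0.035,0],
    [0.017,0.035,0],
    [0.017,0.035,0],
    [0.017,0.035,0],
    [0.017,0.035,0],
    [0.017,0.035,0],
    [0.017,0.035,0],
    [0.017,0.035,0],
    [0.017,0.035,0],
    [0.017,0.035,0],
    [0.017,0.035,0],
    [0.017,0.035,0],
    [0.017,0.035,0]
  ],
  "roll": [0.067,0.067,0.067,0.067,0.067,0.067,0.067,0.067,0.067,0.067,0.067,0.067,0.067,0.067,0.067,0.067,0.067,0.067,0.067,0.067],
  "fingers": 0
}}

```text
clock: 3.25
tool_pos: [0.456, 0.1896, 0.2314]
tcp_rot: [[0.006, 1.0, 0.0], [1.0, -0.006, -0.0], [-0.0, 0.0, -1.0]]
contact_force: [0.8, -0.0, -0.6]
finger_gap: 0.0002
```

Emit:
{"api": "jog_arm", "payload": {
  "linear": [
    [0.018,0.034,0],
    [0.018,0.034,0],
    [0.018,0.034,0],
    [0.018,0.032,0],
    [0.001,0,-0.04],
    [0,0,-0.04],
    [0,0,-0.03],
    [0,0,-0.02],
    [0,0,0],
    [0,0,0]
  ],
  "roll": [0,0,0,0,0,0,0,0,0,0]
}}

```text
clock: 4.25
tool_pos: [0.5283, 0.3218, 0.1013]
tcp_rot: [[0.009, 1.0, -0.001], [1.0, -0.009, -0.0], [-0.0, -0.001, -1.0]]
contact_force: [0.2, 0.5, 0.8]
finger_gap: 0.0001
```

Run:
```python
from h import *
s=monitor.sense();print(s["clock"],s["tool_pos"],s["contact_force"])
im={}
a=optics.grab_frame("scene")["image"][230:390,290:500];a=cv2.resize(a,None,fx=2.6,fy=2.6,interpolation=cv2.INTER_CUBIC)
b=optics.grab_frame("top")["image"][200:320,175:335];b=cv2.resize(b,None,fx=2.6,fy=2.6,interpolation=cv2.INTER_CUBIC)
o=np.zeros((600,800,3),np.uint8);c=cv2.resize(a,(400,305));o[:305,:400]=c;o[:300,400:]=cv2.resize(b,(400,300));cv2.imwrite("pics/p5.png",o[:310])
```

```text
4.25 [0.52832165 0.32177851 0.1013449 ] [0.23026739 0.47357946 0.84705258]
```

View pics/p5.png

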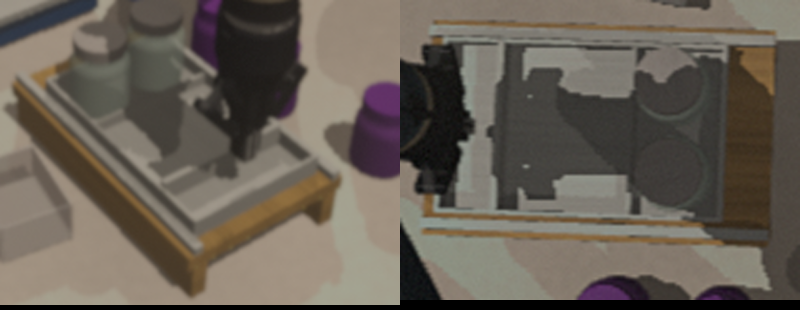

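The closed fingertips stand over the empty tail bay, near (245,150) in the left half. I'll descend onto its floor.

Emit:
{"api": "jog_arm", "payload": {
  "linear": [
    [0,0,-0.012],
    [0,0,-0.012],
    [0,0,-0.008],
    [0,0,0],
    [0,0,0]
  ],
  "roll": [0,0,0,0,0]
}}

```text
clock: 4.85
tool_pos: [0.528, 0.3216, 0.0686]
tcp_rot: [[0.009, 1.0, -0.001], [1.0, -0.009, -0.001], [-0.001, -0.001, -1.0]]
contact_force: [0.0, 0.4, 0.7]
finger_gap: -0.0001
```

Emit:
{"api": "jog_arm", "payload": {
  "linear": [
    [0,0,-0.001],
    [0,0,-0.001],
    [0,0,-0.001],
    [0,0,0],
    [0,0,0]
  ],
  "roll": [0,0,0,0,0]
}}

```text
clock: 5.35
tool_pos: [0.5285, 0.3219, 0.0664]
tcp_rot: [[0.009, 1.0, 0.0], [1.0, -0.009, 0.0], [0.0, 0.0, -1.0]]
contact_force: [-0.1, 0.1, -0.6]
finger_gap: -0.0001
```

Emit:
{"api": "jog_arm", "payload": {
  "linear": [
    [0,0,-0.001],
    [0,0,-0.001],
    [0,0,-0.0005],
    [0,0,0],
    [0,0,0]
  ],
  "roll": [0,0,0,0,0]
}}

```text
clock: 5.85
tool_pos: [0.5286, 0.3219, 0.0641]
tcp_rot: [[0.009, 1.0, 0.0], [1.0, -0.009, 0.0], [0.0, 0.0, -1.0]]
contact_force: [-0.8, -0.2, 2.1]
finger_gap: 0.0001
```

Emit:
{"api": "jog_arm", "payload": {
  "linear": [
    [0,0,-0.0005],
    [0,0,-0.0005],
    [0,0,0],
    [0,0,0]
  ],
  "roll": [0,0,0,0]
}}

```text
clock: 6.25
tool_pos: [0.5286, 0.3219, 0.0641]
tcp_rot: [[0.009, 1.0, 0.001], [1.0, -0.009, 0.0], [0.0, 0.001, -1.0]]
contact_force: [-1.8, -0.6, 5.7]
finger_gap: 0.0
```

Emit:
{"api": "jog_arm", "payload": {
  "linear": [
    [0,-0.001,0],
    [0,-0.002,0],
    [0,-0.002,0],
    [0,-0.002,0],
    [0,-0.002,0],
    [0,-0.002,0],
    [0,-0.002,0],
    [0,-0.002,0],
    [0,-0.002,0],
    [0,-0.002,0]
  ],
  "roll": [0,0,0,0,0,0,0,0,0,0]
}}

```text
clock: 7.25
tool_pos: [0.5295, 0.3058, 0.0641]
tcp_rot: [[0.008, 1.0, 0.003], [1.0, -0.008, 0.006], [0.007, 0.003, -1.0]]
contact_force: [-1.1, 8.0, 4.5]
finger_gap: 0.0001
```

Emit:
{"api": "jog_arm", "payload": {
  "linear": [
    [0,-0.002,0],
    [0,-0.002,0],
    [0,-0.002,0],
    [0,-0.002,0],
    [0,-0.002,0],
    [0,-0.002,0],
    [0,-0.002,0],
    [0,-0.002,0]
  ],
  "roll": [0,0,0,0,0,0,0,0]
}}

```text
clock: 8.05
tool_pos: [0.5295, 0.2899, 0.0641]
tcp_rot: [[0.007, 1.0, 0.003], [1.0, -0.007, 0.007], [0.007, 0.003, -1.0]]
contact_force: [-0.6, 8.1, 4.7]
finger_gap: 0.0001
```

```bash
cat > look.py <<'E'
from h import *
import sys
s=monitor.sense();f=optics.grab_frame("top");print(s["clock"],s["contact_force"],s["tool_pos"],mark_of("top","tray_nose")[:2])
for q in mark_of("top","tray_nose")[:2]: print(atz(f,q["at"],.072))
a=optics.grab_frame("scene")["image"][160:400,190:500];b=f["image"][190:330,175:525]
o=np.zeros((580,800,3),np.uint8);o[:320]=cv2.resize(b,(800,320),interpolation=cv2.INTER_CUBIC)
o[320:,:336]=cv2.resize(a,(336,260));cv2.imwrite("pics/"+sys.argv[1],o)
E
python3 look.py p6.png
```

```text
8.05 [-0.61550724  8.14562324  4.68766606] [0.52954204 0.28986184 0.06412509] [{'at': [314.8, 252.5], 'p': 0.66}, {'at': [209.7, 247.3], 'p': 0.65}]
[0.52951586 0.06856732 0.072     ]
[0.53582781 0.30962048 0.072     ]
```

View pics/p6.png

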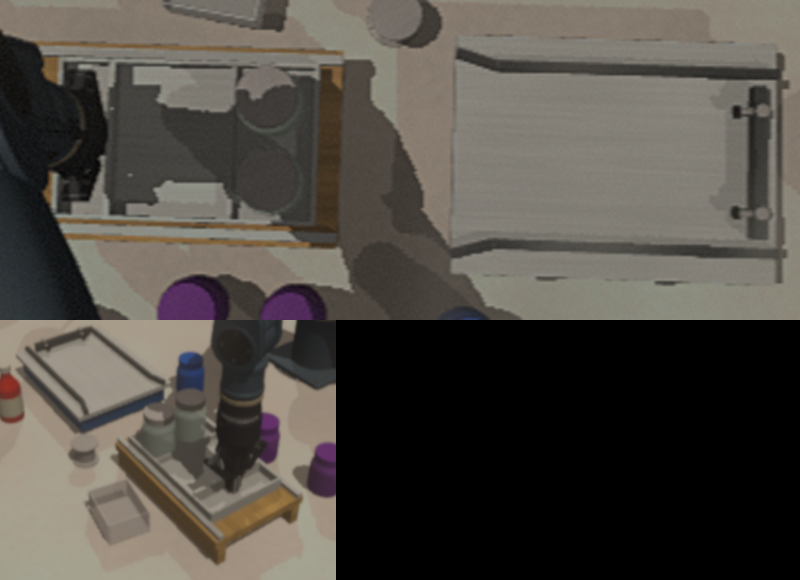

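The tray is sliding with the hand: nose at y ≈ 0.07, hand against the divider and jars in place. I'll raise the press to about 6 N for the crossing.

Emit:
{"api": "jog_arm", "payload": {
  "linear": [
    [0,-0.002,-0.0002],
    [0,-0.002,-0.0002],
    [0,-0.002,0],
    [0,-0.002,0],
    [0,-0.002,0],
    [-0.0002,-0.002,0],
    [0,-0.002,0],
    [0,-0.002,0],
    [0,-0.002,0],
    [0,-0.002,0],
    [-0.0002,-0.002,0],
    [0,-0.002,0],
    [0,-0.002,0],
    [0,-0.002,0],
    [0,-0.002,0],
    [-0.0002,-0.002,0],
    [0,-0.002,0],
    [0,-0.002,0],
    [0,-0.002,0],
    [0,-0.002,0]
  ],
  "roll": [0,0,0,0,0,0,0,0,0,0,0,0,0,0,0,0,0,0,0,0]
}}

```text
clock: 10.25
tool_pos: [0.5292, 0.2501, 0.0641]
tcp_rot: [[0.007, 1.0, 0.003], [1.0, -0.007, 0.007], [0.007, 0.003, -1.0]]
contact_force: [1.2, 8.0, 5.4]
finger_gap: -0.0002
```

Emit:
{"api": "jog_arm", "payload": {
  "linear": [
    [0,-0.002,-0.0001],
    [0,-0.002,-0.0001],
    [0,-0.002,0],
    [0,-0.002,0],
    [0,-0.002,0],
    [-0.0002,-0.002,0],
    [0,-0.002,0],
    [0,-0.002,0],
    [0,-0.002,0],
    [0,-0.002,0],
    [-0.0002,-0.002,0],
    [0,-0.002,0],
    [0,-0.002,0],
    [0,-0.002,0],
    [0,-0.002,0],
    [-0.0002,-0.002,0],
    [0,-0.002,0],
    [0,-0.002,0],
    [0,-0.002,0],
    [0,-0.002,0]
  ],
  "roll": [0,0,0,0,0,0,0,0,0,0,0,0,0,0,0,0,0,0,0,0]
}}

```text
clock: 12.25
tool_pos: [0.5288, 0.2103, 0.0641]
tcp_rot: [[0.007, 1.0, 0.004], [1.0, -0.007, 0.008], [0.008, 0.004, -1.0]]
contact_force: [0.1, 8.6, 6.3]
finger_gap: 0.0003
```

Emit:
{"api": "jog_arm", "payload": {
  "linear": [
    [0,-0.002,0],
    [0,-0.002,0],
    [0,-0.002,0],
    [0,-0.002,0],
    [0,-0.002,0],
    [-0.0002,-0.002,0],
    [0,-0.002,0],
    [0,-0.002,0],
    [0,-0.002,0],
    [0,-0.002,0],
    [-0.0002,-0.002,0],
    [0,-0.002,0],
    [0,-0.002,0],
    [0,-0.002,0],
    [0,-0.002,0]
  ],
  "roll": [0,0,0,0,0,0,0,0,0,0,0,0,0,0,0]
}}

```text
clock: 13.75
tool_pos: [0.5284, 0.1803, 0.0641]
tcp_rot: [[0.007, 1.0, 0.004], [1.0, -0.007, 0.008], [0.008, 0.004, -1.0]]
contact_force: [-0.2, 8.6, 6.3]
finger_gap: 0.0005
```

Emit:
{"api": "jog_arm", "payload": {
  "linear": [
    [0,-0.002,0],
    [0,-0.002,0],
    [0,-0.002,0],
    [0,-0.002,0],
    [0,-0.002,0],
    [-0.0002,-0.002,0],
    [0,-0.002,0],
    [0,-0.002,0],
    [0,-0.002,0],
    [0,-0.002,0],
    [0,-0.002,0]
  ],
  "roll": [0,0,0,0,0,0,0,0,0,0,0]
}}

```text
clock: 14.85
tool_pos: [0.5282, 0.1583, 0.0641]
tcp_rot: [[0.007, 1.0, 0.004], [1.0, -0.007, 0.008], [0.008, 0.004, -1.0]]
contact_force: [0.3, 9.3, 6.8]
finger_gap: -0.0003
```

Emit:
{"api": "jog_arm", "payload": {
  "linear": [
    [0,-0.002,0],
    [0,-0.002,0],
    [0,-0.002,0],
    [0,-0.002,0],
    [0,-0.002,0],
    [-0.0002,-0.002,0],
    [0,-0.002,0],
    [0,-0.002,0],
    [0,-0.002,0],
    [0,-0.002,0],
    [0,-0.002,0],
    [0,-0.002,0],
    [0,-0.002,0]
  ],
  "roll": [0,0,0,0,0,0,0,0,0,0,0,0,0]
}}

```text
clock: 16.15
tool_pos: [0.528, 0.1323, 0.0641]
tcp_rot: [[0.007, 1.0, 0.004], [1.0, -0.007, 0.008], [0.008, 0.004, -1.0]]
contact_force: [0.3, 9.7, 6.8]
finger_gap: -0.0001
```

```bash
python3 look.py p7.png
```

```text
16.15 [0.26436033 9.71618748 6.81721136] [0.52796919 0.13227352 0.06411146] [{'at': [384.9, 254.5], 'p': 0.69}, {'at': [345.7, 198.4], 'p': 0.42}]
[ 0.52868373 -0.0902764   0.072     ]
[0.65520458 0.00108418 0.072     ]
```

View pics/p7.png

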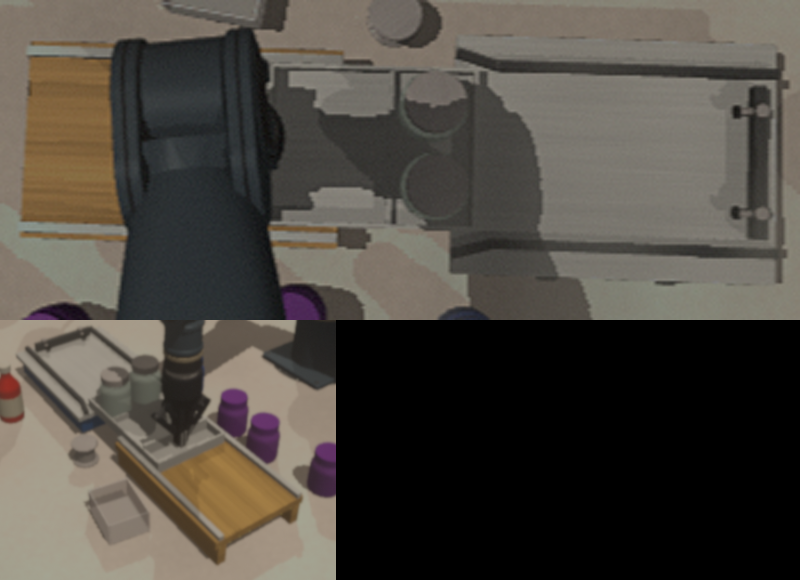

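The nose now lies about 20–25 mm onto the stirrer deck between the splayed rails, and the tray is level. I'll ease off, lift the hand a few mm clear of the bay floor, and go on pushing at the divider only.

Emit:
{"api": "jog_arm", "payload": {
  "linear": [
    [0,0.0015,0],
    [0,0.0015,0],
    [0,0.0015,0.0005],
    [0,0.001,0.0005],
    [0,0,0.001],
    [0,0,0.001],
    [0,0,0.001],
    [0,0,0.001],
    [0,0,0]
  ],
  "roll": [0,0,0,0,0,0,0,0,0]
}}

```text
clock: 17.25
tool_pos: [0.526, 0.1344, 0.0668]
tcp_rot: [[0.009, 1.0, -0.001], [1.0, -0.009, 0.0], [0.0, -0.001, -1.0]]
contact_force: [0.0, 0.1, 0.4]
finger_gap: 0.0002
```

Emit:
{"api": "jog_arm", "payload": {
  "linear": [
    [0,-0.001,0],
    [0,-0.001,0],
    [0,-0.001,0],
    [0,-0.001,0],
    [0,-0.001,0],
    [0,-0.002,0],
    [0,-0.002,0],
    [0,-0.002,0],
    [0,-0.002,0],
    [0,-0.002,0]
  ],
  "roll": [0,0,0,0,0,0,0,0,0,0]
}}

```text
clock: 18.25
tool_pos: [0.5264, 0.1192, 0.0671]
tcp_rot: [[0.009, 1.0, -0.0], [1.0, -0.009, 0.0], [0.0, -0.0, -1.0]]
contact_force: [-0.3, 3.7, -1.9]
finger_gap: -0.0001
```

Emit:
{"api": "jog_arm", "payload": {
  "linear": [
    [0,-0.002,-0.0003],
    [0,-0.002,-0.0002],
    [0,-0.002,0],
    [0,-0.002,0],
    [0,-0.002,0],
    [0,-0.002,0],
    [0,-0.002,0],
    [0,-0.002,0],
    [0,-0.002,0],
    [0,-0.002,0]
  ],
  "roll": [0,0,0,0,0,0,0,0,0,0]
}}

```text
clock: 19.25
tool_pos: [0.5267, 0.0995, 0.0671]
tcp_rot: [[0.009, 1.0, 0.001], [1.0, -0.009, 0.001], [0.001, 0.001, -1.0]]
contact_force: [-0.4, 5.2, 0.7]
finger_gap: -0.0001
```

Emit:
{"api": "jog_arm", "payload": {
  "linear": [
    [0,-0.002,0],
    [0,-0.002,0],
    [0,-0.002,0],
    [0,-0.002,0],
    [-0.0002,-0.002,0],
    [0,-0.002,0],
    [0,-0.002,0],
    [0,-0.002,0],
    [0,-0.002,0],
    [0,-0.002,0],
    [-0.0002,-0.002,0],
    [0,-0.002,0],
    [0,-0.002,0],
    [0,-0.002,0],
    [0,-0.002,0],
    [0,-0.002,0],
    [0,-0.002,0],
    [0,-0.002,0]
  ],
  "roll": [0,0,0,0,0,0,0,0,0,0,0,0,0,0,0,0,0,0]
}}

```text
clock: 21.05
tool_pos: [0.5262, 0.0636, 0.0671]
tcp_rot: [[0.009, 1.0, 0.0], [1.0, -0.009, 0.001], [0.001, 0.0, -1.0]]
contact_force: [0.5, 5.1, 0.1]
finger_gap: 0.0003
```

Emit:
{"api": "jog_arm", "payload": {
  "linear": [
    [0,-0.002,0],
    [0,-0.002,0],
    [0,-0.002,0],
    [0,-0.002,0],
    [-0.0002,-0.002,0],
    [0,-0.002,0],
    [0,-0.002,0],
    [0,-0.002,0],
    [0,-0.002,0],
    [0,-0.002,0],
    [-0.0002,-0.002,0],
    [0,-0.002,0],
    [0,-0.002,0],
    [0,-0.002,0],
    [0,-0.002,0],
    [0,-0.002,0],
    [0,-0.002,0],
    [0,-0.002,0]
  ],
  "roll": [0,0,0,0,0,0,0,0,0,0,0,0,0,0,0,0,0,0]
}}

```text
clock: 22.85
tool_pos: [0.5256, 0.0276, 0.0671]
tcp_rot: [[0.009, 1.0, 0.0], [1.0, -0.009, 0.001], [0.001, 0.0, -1.0]]
contact_force: [0.4, 5.4, 1.0]
finger_gap: 0.0002
```

Emit:
{"api": "jog_arm", "payload": {
  "linear": [
    [0,-0.002,0],
    [0,-0.002,0],
    [0,-0.002,0],
    [0,-0.002,0],
    [-0.0002,-0.002,0],
    [0,-0.002,0],
    [0,-0.002,0],
    [0,-0.002,0],
    [0,-0.002,0],
    [0,-0.002,0]
  ],
  "roll": [0,0,0,0,0,0,0,0,0,0]
}}

```text
clock: 23.85
tool_pos: [0.5254, 0.0077, 0.0671]
tcp_rot: [[0.009, 1.0, 0.0], [1.0, -0.009, 0.001], [0.001, 0.0, -1.0]]
contact_force: [0.2, 5.5, 0.4]
finger_gap: 0.0002
```

Emit:
{"api": "jog_arm", "payload": {
  "linear": [
    [0,-0.002,0],
    [0,-0.002,0],
    [0,-0.002,0],
    [0,-0.002,0],
    [-0.0002,-0.002,0],
    [0,-0.002,0],
    [0,-0.002,0],
    [0,-0.002,0],
    [0,-0.002,0],
    [0,-0.002,0],
    [-0.0002,-0.002,0],
    [0,-0.002,0],
    [0,-0.002,0],
    [0,-0.002,0]
  ],
  "roll": [0,0,0,0,0,0,0,0,0,0,0,0,0,0]
}}

```text
clock: 25.25
tool_pos: [0.5249, -0.0202, 0.0671]
tcp_rot: [[0.009, 1.0, -0.0], [1.0, -0.009, 0.001], [0.001, -0.0, -1.0]]
contact_force: [0.5, 6.0, 1.8]
finger_gap: -0.0
```

```bash
python3 look.py p8.png
```

```text
25.25 [0.5356808  5.99811182 1.81924598] [ 0.52489188 -0.02024016  0.06708891] [{'at': [452.0, 255.7], 'p': 0.88}]
[ 0.52950718 -0.24099204  0.072     ]
```

View pics/p8.png

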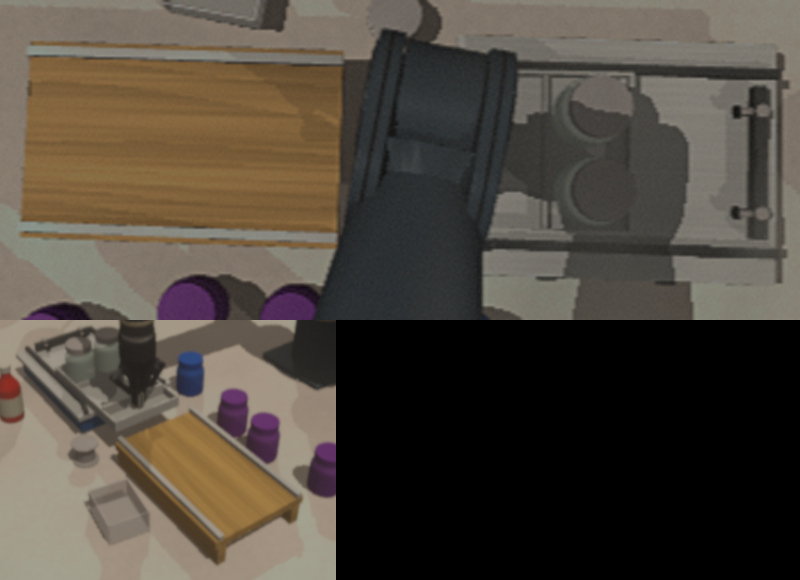

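The tray lies flat across the gap with its nose at y ≈ −0.24, about 95 mm from the buffers, and both jars are in their bay. The rails are clear on both sides.

Emit:
{"api": "jog_arm", "payload": {
  "linear": [
    [0,-0.002,0.0003],
    [0,-0.002,0],
    [0,-0.002,0],
    [0,-0.002,0],
    [-0.0002,-0.002,0],
    [0,-0.002,0],
    [0,-0.002,0],
    [0,-0.002,0],
    [0,-0.002,0],
    [0,-0.002,0],
    [-0.0002,-0.002,0],
    [0,-0.002,0],
    [0,-0.002,0],
    [0,-0.002,0],
    [0,-0.002,0],
    [0,-0.002,0],
    [0,-0.002,0],
    [0,-0.002,0]
  ],
  "roll": [0,0,0,0,0,0,0,0,0,0,0,0,0,0,0,0,0,0]
}}

```text
clock: 27.25
tool_pos: [0.5244, -0.0562, 0.0671]
tcp_rot: [[0.009, 1.0, -0.0], [1.0, -0.009, 0.001], [0.001, -0.0, -1.0]]
contact_force: [0.1, 5.5, 1.9]
finger_gap: 0.0002
```

Emit:
{"api": "jog_arm", "payload": {
  "linear": [
    [0,-0.002,0],
    [0,-0.002,0],
    [0,-0.002,0],
    [0,-0.002,0],
    [-0.0002,-0.002,0],
    [0,-0.002,0],
    [0,-0.002,0],
    [0,-0.002,0],
    [0,-0.002,0],
    [0,-0.002,0],
    [-0.0002,-0.002,0],
    [0,-0.002,0],
    [0,-0.002,0],
    [0,-0.002,0],
    [0,-0.002,0],
    [0,-0.002,0],
    [0,-0.002,0],
    [0,-0.002,0]
  ],
  "roll": [0,0,0,0,0,0,0,0,0,0,0,0,0,0,0,0,0,0]
}}

```text
clock: 29.05
tool_pos: [0.5239, -0.092, 0.0671]
tcp_rot: [[0.009, 1.0, -0.001], [1.0, -0.009, 0.001], [0.001, -0.001, -1.0]]
contact_force: [-0.1, 6.0, 1.4]
finger_gap: 0.0001
```

Emit:
{"api": "jog_arm", "payload": {
  "linear": [
    [0,-0.001,0],
    [0,-0.001,0],
    [0,-0.001,0],
    [0,-0.001,0],
    [0,-0.001,0],
    [0,-0.001,0],
    [0,-0.001,0],
    [0,-0.001,0],
    [0,-0.001,0],
    [0,-0.001,0],
    [0,-0.001,0],
    [0,-0.001,0],
    [0,-0.001,0],
    [0,-0.001,0]
  ],
  "roll": [0,0,0,0,0,0,0,0,0,0,0,0,0,0]
}}

```text
clock: 30.45
tool_pos: [0.5238, -0.1059, 0.0671]
tcp_rot: [[0.009, 1.0, -0.001], [1.0, -0.009, 0.001], [0.001, -0.001, -1.0]]
contact_force: [0.6, 6.0, 2.0]
finger_gap: 0.0003
```

Emit:
{"api": "jog_arm", "payload": {
  "linear": [
    [0,-0.001,0],
    [0,-0.001,0],
    [0,-0.001,0],
    [0,-0.001,0],
    [0,-0.001,0]
  ],
  "roll": [0,0,0,0,0]
}}

```text
clock: 30.95
tool_pos: [0.5238, -0.1109, 0.0671]
tcp_rot: [[0.009, 1.0, -0.001], [1.0, -0.009, 0.001], [0.001, -0.001, -1.0]]
contact_force: [-0.0, 6.4, 2.5]
finger_gap: -0.0002
```

Emit:
{"api": "jog_arm", "payload": {
  "linear": [
    [0,-0.0005,0],
    [0,-0.0005,0],
    [0,-0.0005,0],
    [0,-0.0005,0],
    [0,-0.0005,0],
    [0,-0.0005,0]
  ],
  "roll": [0,0,0,0,0,0]
}}

```text
clock: 31.55
tool_pos: [0.5238, -0.1139, 0.0671]
tcp_rot: [[0.009, 1.0, -0.001], [1.0, -0.009, 0.002], [0.002, -0.001, -1.0]]
contact_force: [-0.5, 5.8, 2.9]
finger_gap: -0.0002
```

Emit:
{"api": "jog_arm", "payload": {
  "linear": [
    [0,-0.0005,0],
    [0,-0.0005,0],
    [0,-0.0005,0],
    [0,-0.0005,0]
  ],
  "roll": [0,0,0,0]
}}

```text
clock: 31.95
tool_pos: [0.5238, -0.1159, 0.0671]
tcp_rot: [[0.009, 1.0, -0.001], [1.0, -0.009, 0.002], [0.002, -0.001, -1.0]]
contact_force: [0.1, 6.5, 2.0]
finger_gap: -0.0001
```

Emit:
{"api": "jog_arm", "payload": {
  "linear": [
    [0,-0.0005,0],
    [0,-0.0005,0],
    [0,-0.0005,0],
    [0,-0.0005,0]
  ],
  "roll": [0,0,0,0]
}}

```text
clock: 32.35
tool_pos: [0.5238, -0.1178, 0.0671]
tcp_rot: [[0.008, 1.0, -0.001], [1.0, -0.008, 0.002], [0.002, -0.001, -1.0]]
contact_force: [0.5, 5.9, 2.5]
finger_gap: 0.0004
```

Emit:
{"api": "jog_arm", "payload": {
  "linear": [
    [0,-0.0005,0],
    [0,-0.0005,0],
    [0,-0.0005,0],
    [0,-0.0005,0]
  ],
  "roll": [0,0,0,0]
}}

```text
clock: 32.75
tool_pos: [0.5238, -0.1193, 0.0671]
tcp_rot: [[0.008, 1.0, -0.001], [1.0, -0.008, 0.003], [0.003, -0.001, -1.0]]
contact_force: [0.3, 7.1, 2.8]
finger_gap: -0.0003
```

Emit:
{"api": "jog_arm", "payload": {
  "linear": [
    [0,-0.0005,0],
    [0,-0.0005,0],
    [0,0,0]
  ],
  "roll": [0,0,0]
}}

```text
clock: 33.05
tool_pos: [0.5238, -0.1193, 0.0671]
tcp_rot: [[0.008, 1.0, -0.001], [1.0, -0.008, 0.005], [0.005, -0.001, -1.0]]
contact_force: [0.4, 9.8, 2.4]
finger_gap: -0.0
```

The tray has stopped and the force is rising, so it touches the buffers. I'll add a little more and hold.

Emit:
{"api": "jog_arm", "payload": {
  "linear": [
    [0,-0.0005,0],
    [0,0,0],
    [0,0,0],
    [0,0,0],
    [0,0,0],
    [0,0,0],
    [0,0,0]
  ],
  "roll": [0,0,0,0,0,0,0]
}}

```text
clock: 33.75
tool_pos: [0.5238, -0.1193, 0.0671]
tcp_rot: [[0.007, 1.0, -0.001], [1.0, -0.007, 0.006], [0.006, -0.001, -1.0]]
contact_force: [-0.3, 10.8, 3.5]
finger_gap: -0.0001
```

Emit:
{"api": "jog_arm", "payload": {
  "linear": [
    [0,0.001,0],
    [0,0.001,0],
    [0,0.002,0],
    [0,0.002,0],
    [0,0.003,0],
    [0,0.004,0],
    [0,0,0],
    [0,0,0]
  ],
  "roll": [0,0,0,0,0,0,0,0]
}}

```text
clock: 34.55
tool_pos: [0.5242, -0.1092, 0.067]
tcp_rot: [[0.009, 1.0, -0.0], [1.0, -0.009, -0.001], [-0.001, -0.0, -1.0]]
contact_force: [0.5, -0.1, 0.5]
finger_gap: -0.0004
```

Emit:
{"api": "jog_arm", "payload": {
  "linear": [
    [0,0,0.005],
    [0,0,0.01],
    [0,0,0.02],
    [0,0,0.03],
    [0,0,0.04],
    [0,0,0.04],
    [0,0.04,0.02],
    [0,0.04,0],
    [0,0.04,0],
    [0,0.04,0],
    [0,0.04,0],
    [0,0,0],
    [0,0,0]
  ],
  "roll": [0,0,0,0,0,0,0,0,0,0,0,0,0]
}}

```text
clock: 35.85
tool_pos: [0.5244, 0.0916, 0.2329]
tcp_rot: [[0.007, 1.0, 0.001], [1.0, -0.007, -0.001], [-0.001, 0.001, -1.0]]
contact_force: [-0.2, -0.1, 0.1]
finger_gap: 0.0003
```

```bash
python3 look.py p9.png
python3 - <<'E'
import cv2
from h import *
f=optics.grab_frame("top")["image"][195:325,365:525];cv2.imwrite("pics/p10.png",cv2.resize(f,None,fx=4.5,fy=4.5,interpolation=cv2.INTER_CUBIC))
E
```

```text
35.85 [-0.22484628 -0.08593546  0.09091287] [0.52439144 0.09156537 0.23294904] [{'at': [494.6, 257.6], 'p': 0.91}]
[ 0.52746343 -0.33602771  0.072     ]
```

View pics/p10.png

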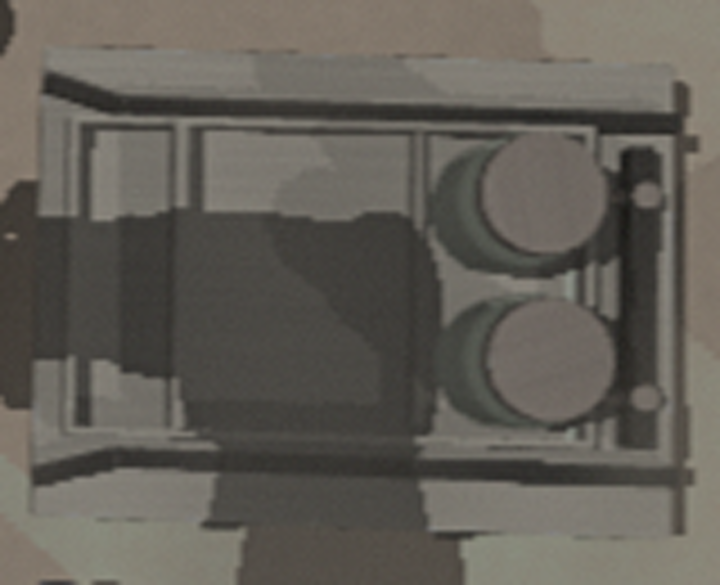

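View pics/p9.png

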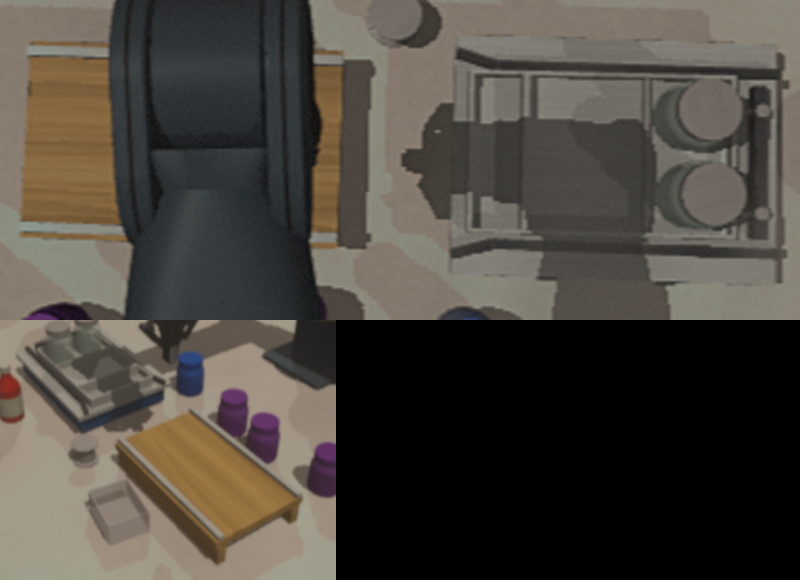

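The tray is square on the stirrer deck with its nose at the buffers (column about 597), both jars are in their bay, and the hand is clear. Handing in.

```bash
python3 -c "
from workcell import order;print(order.sign_off())"
```

```text
the job is handed in; nothing more can be done
None
```

The tray is fully home on the stirrer's deck against the buffers, with both jars still in the front bay. I let go of it and handed the job in at about 36 s of the 70 s.

- **Crossing the gap:** I slid it at about 20 mm/s, pushing the closed hand against the divider. I held the tail down with 5–7 N until the nose was about 22 mm onto the stirrer. Then I raised the hand clear of the bay floor and pushed on the divider only. The fingertip height stayed at 64.1 mm while pressing, so the tray did not tip.
- **Touching the buffers:** The tray stopped moving at a hand position of y = −0.119 while the push rose from about 6 N to 10.8 N. That puts roughly 4–5 N on the buffers, held for about 0.7 s. I then backed the hand off and lifted it away.
- **Last checks:** The hand reads no contact force. The pictures show the tray square between the rails, and the things around it in the last views unmoved. The nose measured y = −0.336, matching the −0.336 I measured for the buffer tips at the start.
- **Disagreements:**
  - The hand stopped about 3.5 mm farther along than my first camera estimate, within the picture and calibration error.
  - Just after I restarted the push, one reading showed about 2 N of upward drag on the divider. I lowered the hand 0.5 mm and it went away; I judged it too small to lift the tail.
  - During the last stretch on the stirrer the hand bore down on the divider with 1.4–3.5 N.

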